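# Set up a candle display by colour

## Robot

A 6-joint arm with a two-finger parallel gripper is mounted at the origin on the work surface. World frame = base frame: x ahead of the robot, y to its left, z up, the work surface at z = 0. Lengths are in mm, angles in rad, forces in N, time in s.
With the tool pointing down it reaches from about 425 to 950 mm from the base axis. Payload 14.7 kg.
Tool frame: the origin (TCP) lies at the very end of the fingers, on their centre line; the grasp point (between the pads) lies 19 mm behind it; z points along the fingers, x is the direction in which the jaws open and shut, and the axes are right-handed (so a half turn about z gives the same grasp; the last joint's range is limited). The gripper opens to 85 mm and grips with 20 to 120 N. Pads are 22 mm wide; open, the fingers measure 114 mm over their backs; the gripper's body (76 mm by 85 mm) begins 54 mm behind the grasp point. The pads swing forward as they close: fully open they stand 13 mm farther back than shut.
Start: joints at [1.295, 0.48, 1.596, -0, 1.065, -0.047], TCP at [147.401, 633.06, 202.297] pointing down, gripper open.
Joint ranges: [-2.75, 2.75], [-0.82, 2.05], [0.23, 2.67], [-1.56, 4.7], [0.09, 2.69], [-2.92, 2.92]. Speed limits (rad/s): [1.89, 1.89, 2.39, 3.01, 3.01, 3.01].

## Interface

Orientations are given as a rotation vector (axis times angle).
In Python, from workcell import reach, servo_line, move_joints, open_gripper, close, dwell, ik, get_state, capture, camera_model, MotionError, sign_off gives the robot as it stands. Calls block until the motion is done:
- reach(position, orientation): joint-space move of the TCP to a pose.
- servo_line(position, frame=None, speed=150, f_stop=None): straight line of the TCP; frame=None keeps the orientation; speed is the mean speed in mm/s. With f_stop (N) it stops when the force on the tool has changed by that much, and returns True; else False.
- move_joints(angles): joint-space move.
- open_gripper() and close(force=None): open the fingers fully, or close them until they stop; force is the grip in N (None keeps the last).
- dwell(seconds).
- ik(position, orientation): joint angles nearest the present ones, or None.
- get_state(): the state.
- capture(name): name is "scene" or "top" or "wrist"; returns the picture (420x560x3 uint8, red, green, blue); there is no depth.
- camera_model(name): a dict with "fx", "fy", "cx", "cy" (pixels), "eye" and "attitude" of the camera in the world. Camera axes: x right, y up, looking along -z (the intrinsics and any distortion apply to the point x, -y, -z); pixel columns grow to the right and rows downward; lengths in mm; the calibration is good to about 2 mm. A picture is of the moment at which its call begins: read the wrist's pose just before it. camera_model takes no time and is no camera call; for the wrist camera it gives the pose at the moment of the call.
A pose or a line that the arm cannot do raises MotionError and nothing moves.
- sign_off(): hands the job in, once; it reports no verdict.
The state is a dict: "t": time; "joint_pos": joint angles; "joint_velocities": joint speeds; "tau": joint torques, N m; "eef_pos": TCP position; "orientation": TCP orientation; "contact_force": force on the tool from outside, world axes, zero at the start; "wrist_torque": the same for the moment, N m; "gripper_width": opening from 0.0 (shut) to 1.0 (fully open).
Only numpy, scipy, OpenCV 4.12 (cv2) and the standard library are available. Lean on these libraries where they do the work, as an engineer would, in place of code of your own. Each camera call takes 0.05 s, during which the arm holds its last target.

## Task

Set out the candle display: stand the plum tin, the lime tin and the low pink tin each in the middle of the pad of its own colour, then stand the plum glass candle centrally on top of the plum tin and the lime glass candle centrally on top of the lime tin. Set everything down upright and gently rather than dropping it, and leave the amber candle and the white bottle standing where they are.

Things in the scene. Friction and masses are not known exactly. Their poses are not given: they have to be found in the camera images.
- plum_jar_center (a point): plum (very dark purple-red) glass candle jar filled with cream wax: upright cylinder, 54 mm across, 64 mm tall, about 220 g, to be moved; from above a dark plum ring round a cream disc. The point is its centre, 32 mm above its underside; z is up when it stands
- lime_jar_center (a point): lime (yellow-green) glass candle jar filled with cream wax: upright cylinder, 54 mm across, 64 mm tall, about 220 g, to be moved; from above a lime ring round a cream disc. The point is its centre, 32 mm above its underside; z is up when it stands
- plum_tin_center (a point): plum gift tin with gold foot and gold lid rim: upright plain cylinder, 64 mm across, 60 mm tall, about 160 g, flat lid, to be moved; from above a dark plum disc inside a wide gold ring. The point is its centre, 30 mm above its underside; z is up when it stands
- lime_tin_center (a point): lime gift tin with gold foot and gold lid rim: upright plain cylinder, 64 mm across, 60 mm tall, about 160 g, flat lid, to be moved; from above a lime disc inside a wide gold ring. The point is its centre, 30 mm above its underside; z is up when it stands
- pink_tin_center (a point): low pink tin with six small cream dots on its lid: upright cylinder, 65 mm across, 50 mm tall, about 140 g, to be moved. The point is its centre, 25 mm above its underside; z is up when it stands
- plum_pad_top (a point): plum round display pad, a fixed flat disc 100 mm across and 6 mm thick on the table top (z = 0). The point is the centre of its upper face, z up
- lime_pad_top (a point): lime round display pad, a fixed flat disc 100 mm across and 6 mm thick on the table top (z = 0). The point is the centre of its upper face, z up
- pink_pad_top (a point): pink round display pad, a fixed flat disc 100 mm across and 6 mm thick on the table top (z = 0). The point is the centre of its upper face, z up
- amber_jar_center (a point): amber (orange-yellow) glass candle jar, not to be moved: upright cylinder, 54 mm across, 64 mm tall, loose, standing among the others. The point is its centre, 32 mm up
- white_bottle_center (a point): white round bottle with a narrow neck and gold cap, not to be moved: 48 mm across, 80 mm tall, loose, standing among the others. The point is its centre, 40 mm up
Mind the look-alikes: they are no part of the job. What is shaped like the part that bears plum_tin_center but turquoise is not meant.

How it is judged:
By the outcome, as a careful person would: the job done as asked, in the order asked, and still so for the second after the job is handed in, with the robot touching nothing.
It also fails if it takes over 109 s, if anything falls off the work surface, if the arm or the gripper's body presses on something with over 40 N, if the wrist force passes 120 N, or if a joint passes its speed limit or range.

## Working session

There is one attempt and no reset: what is moved stays moved. The work goes in short steps, each a Python script; the robot and the scene stay as the last script left them, time stands still between calls to the robot, and variables do not carry over. Pictures are saved under pics/ and viewed, and the job is handed in when it is done.

```bash
mkdir -p pics; ls
python3 - <<'E'
from workcell import *
import cv2
for n in ["scene","top","wrist"]:
    m=camera_model(n);print(n,m)
    im=capture(n);cv2.imwrite(f"pics/{n}0.png",im[:,:,::-1])
print(get_state())
E
```

```text
pics
scene {'fx': 546.3413185737475, 'fy': 546.3413185737475, 'cx': 275.60608475409225, 'cy': 216.3636622312, 'eye': array([1465.80899361,   42.03526428,  808.84795272]), 'attitude': array([0.69773288, 0.73903606, 1.47481956])}
top {'fx': 396.5531318677833, 'fy': 396.5531318677833, 'cx': 278.50284872959674, 'cy': 206.00086318302223, 'eye': array([289.77342528, -15.45506823, 952.76949672]), 'attitude': array([ 0.20002073, -0.17671455, -1.40476707])}
wrist {'fx': 359.39770917409106, 'fy': 359.39770917409106, 'cx': 282.5366216359698, 'cy': 210.25025026852373, 'eye': array([ 77.16946312, 648.595433  , 372.49864468]), 'attitude': array([-0.24134925, -0.18959033,  1.33307879])}
{'t': 0.15, 'joint_pos': array([ 1.29537283e+00,  4.80701470e-01,  1.59671351e+00,  1.17985443e-06,
        1.06511939e+00, -4.66080389e-02]), 'joint_velocities': array([-0.00175776, -0.00253507, -0.00223442, -0.00049039, -0.00046518,
        0.00065852]), 'tau': array([ 9.13865097e-04, -9.51159811e+01, -4.30460393e+01,  6.78063429e-05,
        8.34915001e-03, -1.99215526e-05]), 'eef_pos': array([147.32775944, 632.73602982, 201.81678109]), 'orientation': array([ 2.46008482e+00,  1.95298034e+00, -1.20087421e-03]), 'contact_force': array([ 0.0693512 , -0.60003511,  0.6356879 ]), 'wrist_torque': array([0.02308806, 0.01175484, 0.01041573]), 'gripper_width': 1.0036270966785736}
```

View pics/scene0.png

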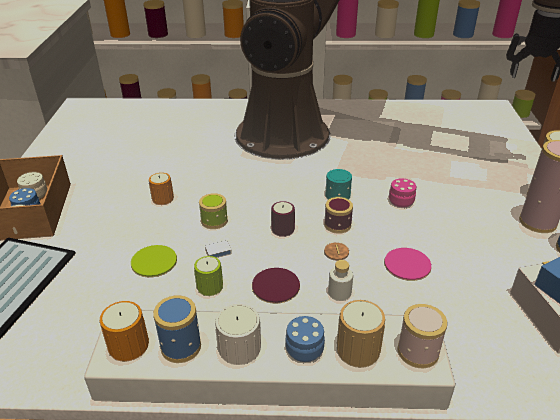

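View pics/top0.png

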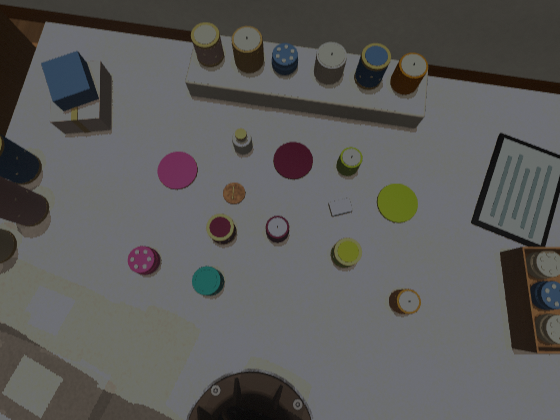

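View pics/wrist0.png

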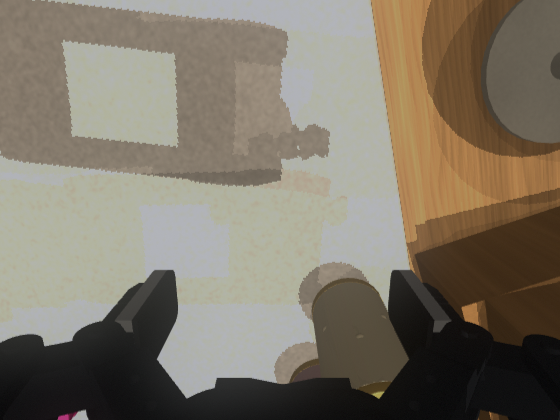

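The top view shows everything. From it (u,v): plum tin (221,228), teal tin (207,281), pink tin (143,260), lime tin (347,252), plum jar (277,228), lime jar (350,160), amber (408,301), bottle (242,140), and the pads plum (293,160), lime (398,203), pink (178,170). I'll enlarge it to measure more exactly.

Run:
```python
import cv2
im=cv2.imread("pics/top0.png")
for i,(x,y) in enumerate([(110,110),(260,110)]):
    c=im[y:y+150+60,x:x+200]
    c=cv2.convertScaleAbs(c,alpha=1.5)
    c=cv2.resize(c[:150],None,fx=4,fy=4,interpolation=cv2.INTER_CUBIC); cv2.imwrite(f"pics/topA{i}.png",c)
c=im[190:330,110:310];cv2.imwrite("pics/topA2.png",cv2.resize(cv2.convertScaleAbs(c,alpha=1.5),None,fx=4,fy=4,interpolation=cv2.INTER_CUBIC))
c=im[190:330,260:460];cv2.imwrite("pics/topA3.png",cv2.resize(cv2.convertScaleAbs(c,alpha=1.5),None,fx=4,fy=4,interpolation=cv2.INTER_CUBIC))
```

```text
(no output)
```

View pics/topA0.png

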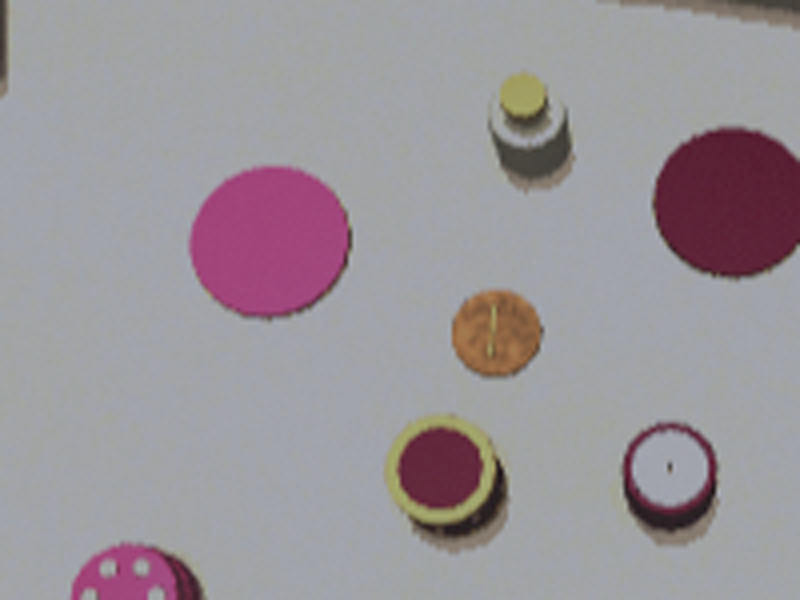

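View pics/topA1.png

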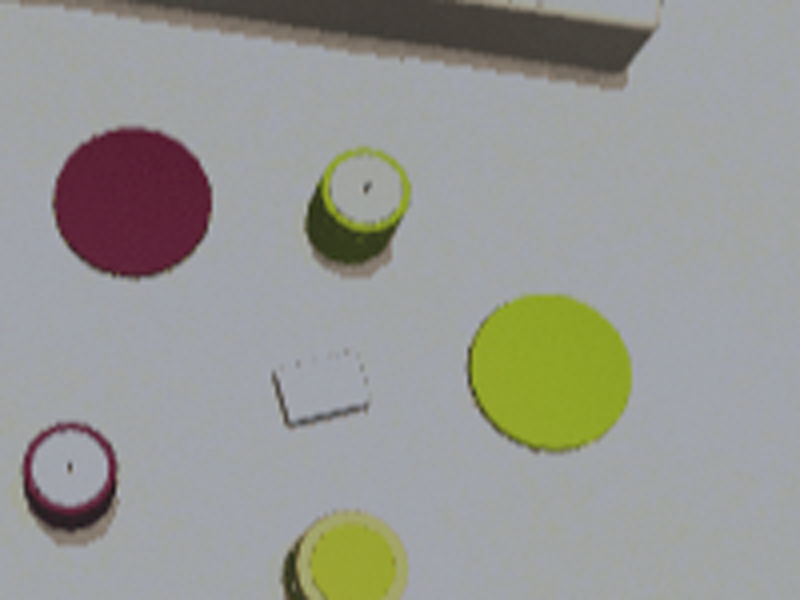

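View pics/topA2.png

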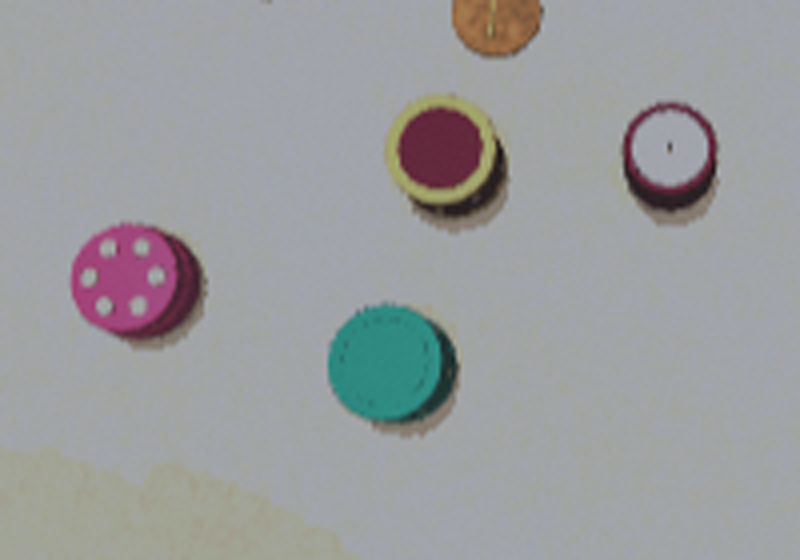

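View pics/topA3.png

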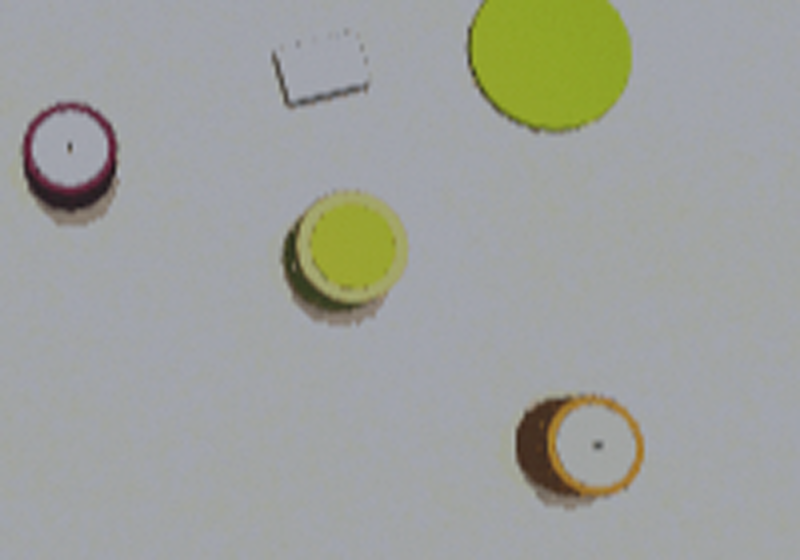

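```bash
cat > h.py <<'E'
import numpy as np, cv2
from scipy.spatial.transform import Rotation as R
from workcell import *
def ray(cam,u,v):
    m=cam if isinstance(cam,dict) else camera_model(cam)
    d=np.array([(u-m['cx'])/m['fx'],-(v-m['cy'])/m['fy'],-1.0])
    return m['eye'],R.from_rotvec(m['attitude']).apply(d)
def atz(cam,u,v,z):
    e,d=ray(cam,u,v); return e+d*(z-e[2])/d[2]
def proj(cam,p):
    m=cam if isinstance(cam,dict) else camera_model(cam)
    q=R.from_rotvec(m['attitude']).inv().apply(np.array(p,float)-m['eye'])
    return np.array([m['cx']+m['fx']*q[0]/-q[2],m['cy']-m['fy']*q[1]/-q[2]])
E
python3 - <<'E'
from h import *
D={'pink_pad':(110,110,270.5,242,6),'plum_pad':(260,110,132.5,202,6),'lime_pad':(260,110,550,372,6),
'plum_tin':(110,110,441.5,470,60),'lime_tin':(260,190,352,248,60),'pink_tin':(110,190,124,277.5,50),
'plum_jar':(110,110,670,468,64),'lime_jar':(260,110,367,190,64),'amber':(260,190,597,446,64),'bottle':(110,110,523,95,80),'teal':(110,190,385,363,60)}
for k,(a,b,x,y,z) in D.items():
    p=atz('top',a+x/4-.375,b+y/4-.375,z); r=np.hypot(*p[:2])
    print(k,p.round(1),'r',r.round(0),'scene px',proj('scene',p).round(1))
E
```

```text
pink_pad [576. 284.   6.] r 642.0 scene px [405.2 262.3]
plum_pad [648.6   1.1   6. ] r 649.0 scene px [273.7 283.9]
lime_pad [ 579.4 -270.1    6. ] r 639.0 scene px [151.7 259.8]
plum_tin [440.7 140.3  60. ] r 462.0 scene px [336.7 204.6]
lime_tin [ 430.9 -154.8   60. ] r 458.0 scene px [210.4 200.9]
pink_tin [341.7 305.5  50. ] r 458.0 scene px [401.6 184.9]
plum_jar [461.7  11.3  64. ] r 462.0 scene px [280.8 208.1]
lime_jar [ 656.4 -137.    64. ] r 670.0 scene px [204.7 264.8]
amber [ 343.8 -298.8   64. ] r 455.0 scene px [157.  178.4]
bottle [667.5 132.7  80. ] r 681.0 scene px [339.8 264.6]
teal [317.9 148.1  60. ] r 351.0 scene px [337.1 175.6]
```

Run:
```python
import cv2
im=cv2.imread("pics/scene0.png")
for i,(x,y) in enumerate([(120,160),(260,160)]):
    cv2.imwrite(f"pics/sc{i}.png",cv2.resize(im[y:y+148,x:x+190],None,fx=4,fy=4,interpolation=cv2.INTER_CUBIC))
```

```text
(no output)
```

View pics/sc0.png

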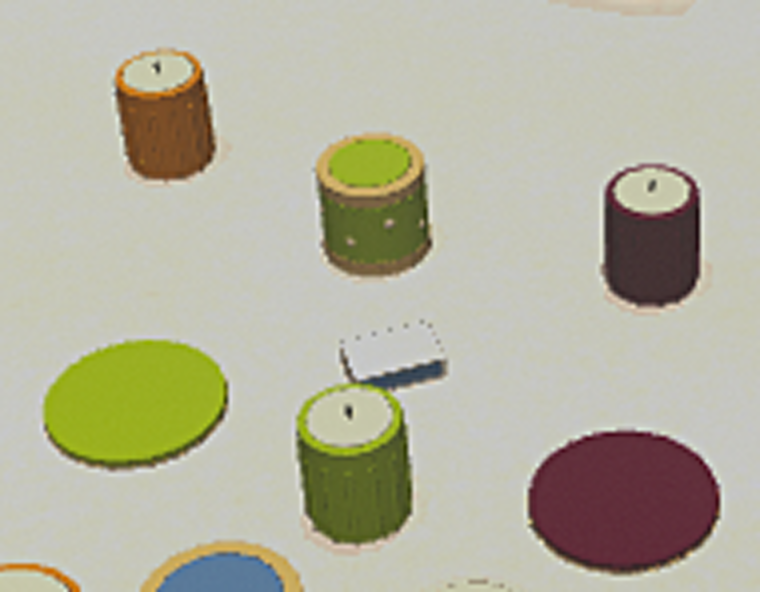

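View pics/sc1.png

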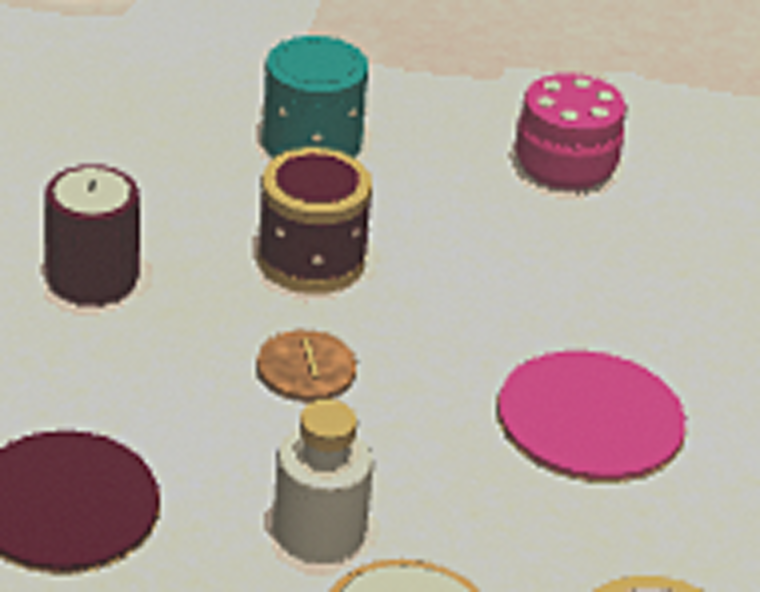

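Top and scene agree to about 2 px, a steady ~3.5 mm offset in y between the two cameras, so I split it with y +1.7. The sizes and reach are plausible. I'll hover over the plum tin and take a wrist picture as a third vote.

```bash
cat >> h.py <<'E'
B=np.array([0,1.7])
P={'pink_pad':(576,284),'plum_pad':(648.6,1.1),'lime_pad':(579.4,-270.1),'plum_tin':(440.7,140.3),'lime_tin':(430.9,-154.8),
'pink_tin':(341.7,305.5),'plum_jar':(461.7,11.3),'lime_jar':(656.4,-137)}
P={k:np.array(v)+B for k,v in P.items()}
def ori(xy,off=0):
    a=np.arctan2(xy[1],xy[0])+off; x=np.array([np.cos(a),np.sin(a),0]); z=np.array([0,0,-1.])
    return R.from_matrix(np.c_[x,np.cross(z,x),z]).as_rotvec()
def go(xy,z,off=0): reach(np.array([*xy,z]),ori(xy,off))
def line(xy,z,speed=150,f_stop=None): return servo_line(np.array([*xy,z]),None,speed,f_stop)
def st(msg=''):
    s=get_state(); print(msg,'t%.2f'%s['t'],s['eef_pos'].round(1),'F',s['contact_force'].round(1),'w%.3f'%s['gripper_width'])
def snap(n,f):
    im=capture(n); cv2.imwrite(f"pics/{f}.png",im[:,:,::-1]); return im
E
python3 - <<'E'
from h import *
for k in P:
    for z in ([6+14,80,190] if 'pad' in k else [14,190]):
        print(k,z,ik(np.array([*P[k],z]),ori(P[k])))
go(P['plum_tin'],190); st()
m=camera_model('wrist');snap('wrist','w1');print(m)
for k,z in (('plum_tin',60),('plum_jar',64)): print(k,proj(m,[*P[k],z]))
E
```

```text
pink_pad 20 [ 0.41330498  0.68497404  1.74871101  0.          0.7079076  -0.04714309]
pink_pad 80 [ 0.41330498  0.60522535  1.71788978  0.          0.81847753 -0.04714309]
pink_pad 190 [ 0.41330498  0.48199809  1.6264446   0.          1.03314996 -0.04714309]
plum_pad 20 [-4.24156131e-02  6.90782770e-01  1.73461636e+00 -4.44089210e-16
  7.16193520e-01 -4.67325767e-02]
plum_pad 80 [-4.24156131e-02  6.11812027e-01  1.70389599e+00 -4.44089210e-16
  8.25884633e-01 -4.67325767e-02]
plum_pad 190 [-4.24156131e-02  4.89818300e-01  1.61266637e+00 -4.44089210e-16
  1.03910799e+00 -4.67325767e-02]
lime_pad 20 [-0.48127708  0.68046096  1.75968569  0.          0.701446   -0.04746927]
lime_pad 80 [-0.48127708  0.6000953   1.72878124  0.          0.81271611 -0.04746927]
lime_pad 190 [-0.48127708  0.47589366  1.63715544  0.          1.02854355 -0.04746927]
plum_tin 14 [ 2.46222784e-01  5.33478724e-01  2.17171857e+00  4.44089210e-16
  4.36395356e-01 -6.54878099e-02]
plum_tin 190 [ 0.24622278  0.23481534  2.02342547  0.          0.88335184 -0.06548781]
lime_tin 14 [-0.40769959  0.52914378  2.1844349   
[... 362 characters left out ...]
089210e-16
  4.34743008e-01 -6.56481749e-02]
plum_jar 190 [-0.0374988   0.23322807  2.02569352  0.          0.88267107 -0.06564817]
lime_jar 14 [-2.48503179e-01  7.21438438e-01  1.68227480e+00 -4.44089210e-16
  7.37879420e-01 -4.52258505e-02]
lime_jar 190 [-2.48503179e-01  5.19934455e-01  1.55902494e+00 -4.44089210e-16
  1.06263325e+00 -4.52258505e-02]
 t2.21 [440.8 142.6 190. ] F [0.4 0.1 0.5] w1.002
{'fx': 359.39770917409106, 'fy': 359.39770917409106, 'cx': 282.5366216359698, 'cy': 210.25025026852373, 'eye': array([418.11780987, 210.03807165, 360.79925488]), 'attitude': array([-0.28247707, -0.04463128,  0.31119227])}
plum_tin [283.12817605 191.95368375]
plum_jar [262.23922458 325.44523955]
```

View pics/w1.png

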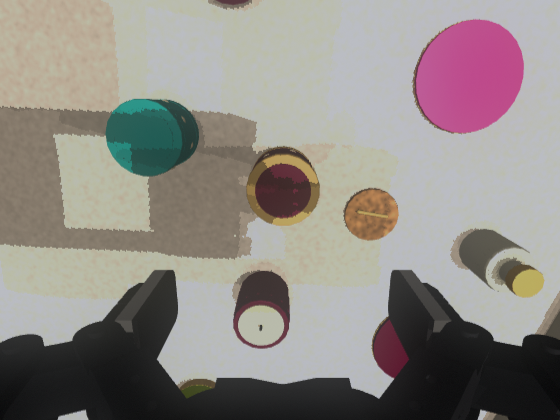

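The wrist view shows the plum tin lid at about (282.5,189) against a predicted (283,192), which agrees to 1–3 px. The plum jar is at (261,325) against (262,325). Picking the plum tin now.

```bash
cat >> h.py <<'E'
def pick(xy,h=14,zt=130):
    go(xy,zt); line(xy,h,200); close(40); st('gripped'); line(xy,h+25,80); st('lift'); line(xy,zt,200)
def place(xy,sup,h=14,zt=130,zup=None):
    go(xy,zt); st('over'); line(xy,sup+h+10,200); hit=line(xy,sup+h-2,25,f_stop=4); st('down hit=%s'%hit)
    dwell(0.15); open_gripper(); st('open'); line(xy,zup or zt,200)
E
python3 - <<'E'
from h import *
t=P['plum_tin']+[0,.8]; 
pick(t); st('up'); place(P['plum_pad']+[0,.8],6); st('done')
go(P['pink_tin'],130); st()
snap('top','t2');snap('scene','s2')
E
```

```text
gripped t3.70 [441.8 143.1  15.5] F [-1.6  0.3 17.9] w0.728
lift t4.17 [441.1 142.9  39.4] F [ 0.1 -0.1 -2. ] w0.730
up t4.78 [440.3 142.7 129.2] F [-0.5  0.8 -1.4] w0.727
over t5.76 [647.1   4.4 129.1] F [ 0.1 -0.  -2.5] w0.727
down hit=True t6.83 [649.1   3.5  21. ] F [0.7 0.1 0.3] w0.729
open t7.34 [648.4   3.7  20.7] F [0.5 1.  0.1] w1.000
done t8.04 [648.    3.6 129.2] F [ 0.3 -0.6 -0.5] w1.001
 t9.63 [342.6 307.1 130. ] F [ 0.4 -0.8 -0.7] w1.000
```

Run:
```python
import cv2,numpy as np
a=cv2.convertScaleAbs(cv2.imread("pics/t2.png")[110:210,225:360],alpha=1.5);b=cv2.imread("pics/s2.png")[220:320,210:345]
cv2.imwrite("pics/c2.png",cv2.resize(np.hstack([a,b]),None,fx=2.9,fy=2.9,interpolation=3))
cv2.imwrite("pics/c2a.png",cv2.resize(a,None,fx=5,fy=5,interpolation=2))
cv2.imwrite("pics/c2b.png",cv2.resize(b,None,fx=5,fy=5,interpolation=2))
```

```text
(no output)
```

View pics/c2a.png

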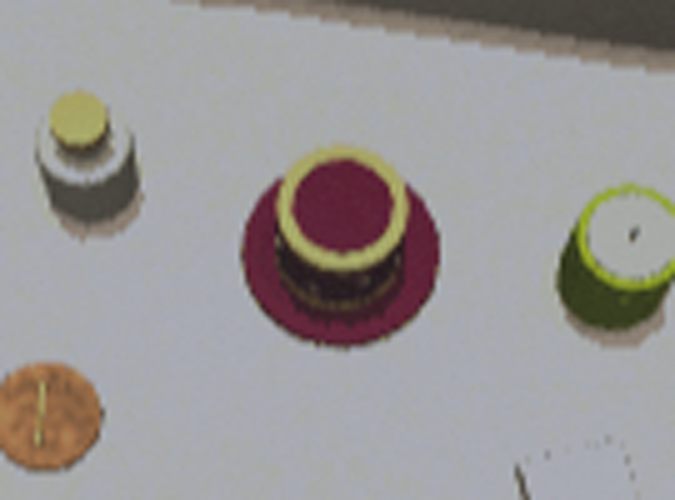

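View pics/c2b.png

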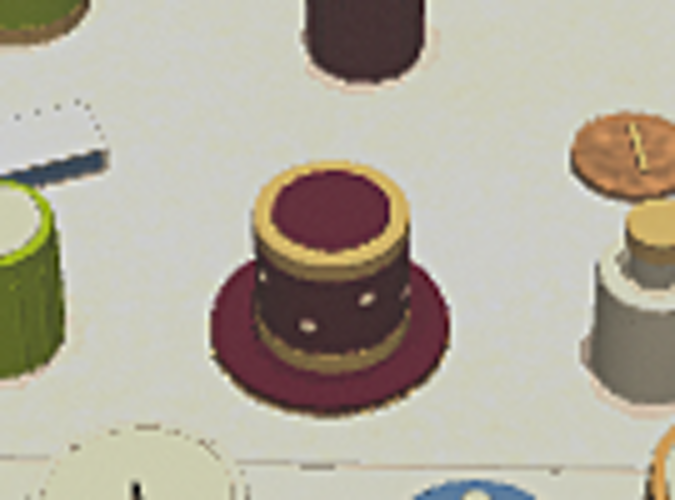

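Run:
```python
from h import *
print(atz('top',225+342.5/5-.4,110+207/5-.4,66), 'pad',648.6,1.1, atz('top',225+341/5-.4,110+250/5-.4,6))
print('scene',atz('scene',210+331.5/5-.4,220+215/5-.4,66), 'pad',atz('scene',275.6,284.4,6),atz('scene',210+330/5-.4,220+324/5-.4,6))
for k,u,v,z in [('lime_jar',207.1,264.4,64),('lime_tin',212.1,200.6,60),('pink_tin',403.1,184.1,50),('plum_jar',282.6,206.6,64),('lime_pad',153.6,260.1,6),('pink_pad',407.4,263.1,6)]:
    print(k,P[k],atz('scene',u,v,z).round(1))
```

```text
[648.87615483   2.61943749  66.        ] pad 648.6 1.1 [650.01874347   1.13668205   6.        ]
scene [648.93598007   6.3859502   66.        ] pad [650.11705326   5.1133196    6.        ] [650.11705326   5.1133196    6.        ]
lime_jar [ 656.4 -135.3] [ 655.  -132.3   64. ]
lime_tin [ 430.9 -153.1] [ 429.7 -151.    60. ]
pink_tin [341.7 307.2] [338.3 309.6  50. ]
plum_jar [461.7  13. ] [455.9  15.3  64. ]
lime_pad [ 579.4 -268.4] [ 580.4 -265.6    6. ]
pink_pad [576.  285.7] [578.7 288.4   6. ]
```

The plum tin is upright and within about 1.5 mm of the pad centre in both views. Next the pink tin, then the lime tin.

```bash
python3 - <<'E'
from h import *
pick(P['pink_tin'],12); place(P['pink_pad'],6,12); st('pink done')
pick(P['lime_tin'],15); place(P['lime_pad'],6,15); st('lime done')
go(P['plum_jar'],150); st()
snap('top','t3');snap('scene','s3')
E
python3 - <<'E'
import cv2,numpy as np
im=cv2.imread("pics/t3.png");s=cv2.imread("pics/s3.png")
T=[im[130:210,135:220],im[160:240,355:440]];S=[s[205:295,365:450],s[205:295,110:195]]
a=np.hstack([cv2.resize(cv2.convertScaleAbs(x,alpha=1.5),(425,400),interpolation=2)[:, :400] for x in T]);
b=np.hstack([cv2.resize(x,(425,450),interpolation=2)[:, :400] for x in S])
cv2.imwrite("pics/c3a.png",a);cv2.imwrite("pics/c3b.png",b)
E
```

```text
gripped t11.09 [342.4 307.7  13.4] F [-2.3 -0.9 16.6] w0.710
lift t11.56 [342.  307.5  37.4] F [-0.7  0.3 -1.6] w0.709
over t13.11 [574.4 285.5 128.7] F [-0.6  1.1 -0.6] w0.711
down hit=True t14.18 [577.4 286.3  19.4] F [1.5 1.  3.3] w0.707
open t14.71 [575.8 285.7  18.6] F [-0.2  0.6  0.3] w1.001
pink done t15.42 [575.4 285.5 129.2] F [ 0.4  0.5 -0.5] w1.004
gripped t18.19 [ 431.9 -153.4   16.4] F [-0.9  2.9 12.1] w0.728
lift t18.66 [ 431.3 -153.3   40.5] F [-0.3  0.3 -2. ] w0.728
over t20.03 [ 578.1 -267.8  128. ] F [ 0.3  0.5 -1.5] w0.728
down hit=True t21.09 [ 579.6 -268.5   21.7] F [-0.4 -0.1 -1. ] w0.725
open t21.61 [ 579.3 -268.3   21.8] F [-0.3 -0.1  0.1] w1.000
lime done t22.30 [ 578.9 -268.1  129.2] F [ 0.5 -0.7 -1.2] w1.001
 t23.47 [462.6  12.4 149.9] F [ 0.3 -0.3  1. ] w0.997
```

View pics/c3a.png

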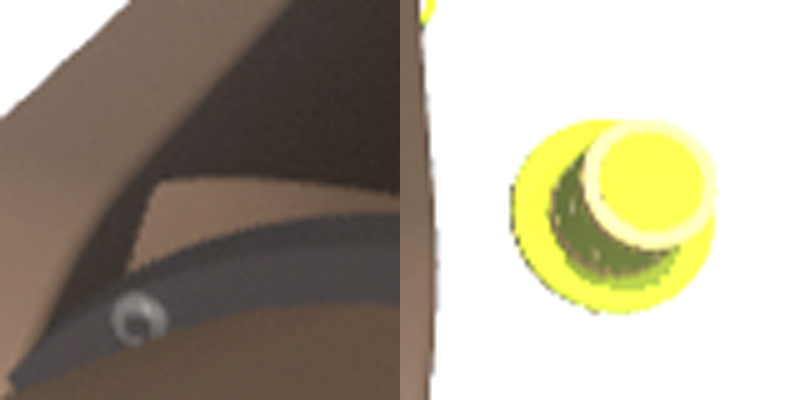

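View pics/c3b.png

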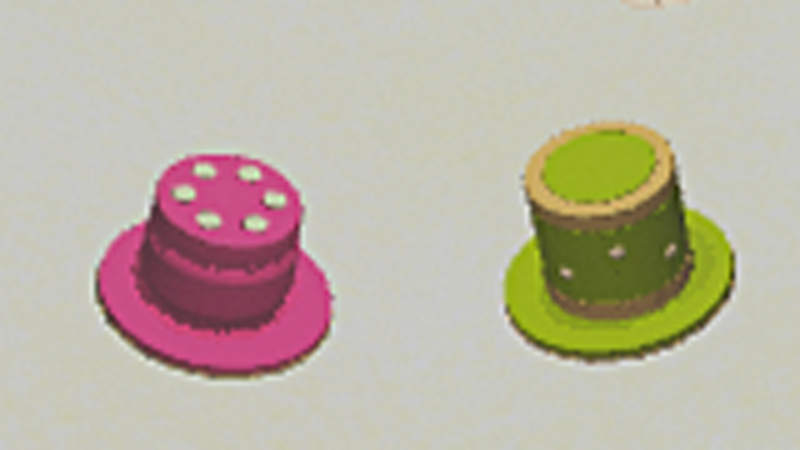

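View pics/s3.png

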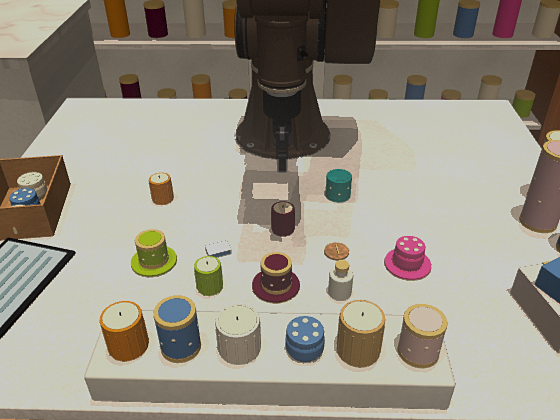

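Run:
```python
from h import *
print('pink scene tin',atz('scene',410.5,243.9,56).round(1),'pad',atz('scene',365+213.5/5-.4,205+288-205-.4+205-205 if 0 else 205+262/5-.4,6).round(1), atz('scene',407.4,263.1,6).round(1))
print('lime scene tin',atz('scene',149.8,238.4,66).round(1),'pad',atz('scene',153.6,260.1,6).round(1))
print('lime top tin',atz('top',404.5,196.4,66).round(1),'pad 579.4 -270.1')
```

```text
pink scene tin [573.4 289.   56. ] pad [558.8 291.3   6. ] [578.7 288.4   6. ]
lime scene tin [ 578.  -265.3   66. ] pad [ 580.4 -265.6    6. ]
lime top tin [ 578.6 -269.6   66. ] pad 579.4 -270.1
```

Run:
```python
from h import *
print('step base',atz('top',340,116,0).round(0), 'step top edge',atz('top',340,103,45).round(0), 'scene', atz('scene',205,311,45).round(0))
pick(P['plum_jar'],16,170); place((648.7,4.0),66,16,170); st('plum jar done')
go(P['lime_jar'],170); st()
snap('top','t4');snap('scene','s4');snap('wrist','w4')
```

```text
step base [ 792. -103.    0.] step top edge [804. -95.  45.] scene [ 763. -123.   45.]
gripped t25.16 [462.3  13.   17. ] F [-2.5 -0.2 15.3] w0.620
lift t25.62 [462.   13.   41.3] F [-0.1 -0.7 -2.2] w0.612
over t27.19 [647.5   4.1 168.2] F [-0.9 -0.  -1.6] w0.616
down hit=True t28.16 [649.8   4.   83. ] F [ 2.4 -0.1  3.4] w0.613
open t28.74 [648.3   4.   82.1] F [-0.7  0.   0.2] w1.001
plum jar done t29.33 [648.5   4.  170.1] F [ 0.3  0.5 -1. ] w1.000
 t29.95 [ 655.6 -135.9  168.6] F [0.3 0.4 0.3] w0.996
```

View pics/s4.png

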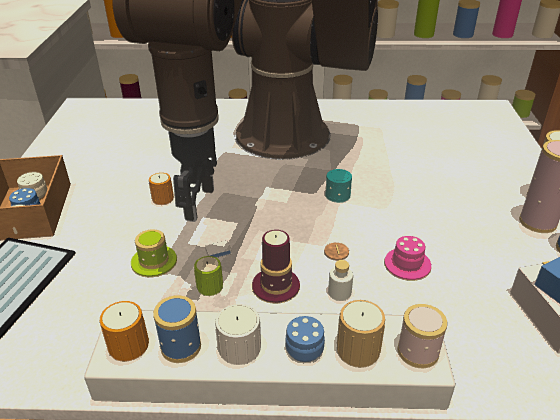

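View pics/t4.png

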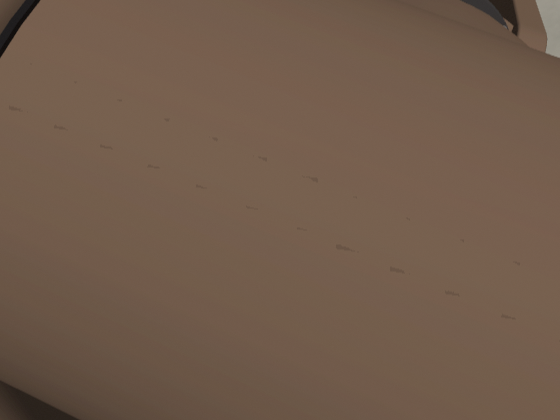

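View pics/w4.png

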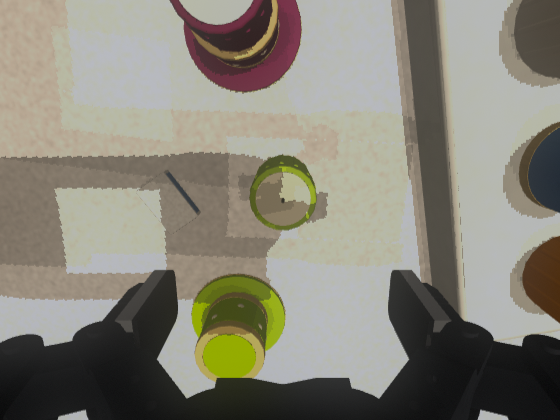

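The plum jar stands centred on its tin, with the scene view showing the stack upright at (275,260). The wrist view shows the lime jar between the jaws at (283,200), clear of the step. Now the lime jar.

Run:
```python
from h import *
pick(P['lime_jar'],16,170); place((579.2,-268.2),66,16,170,zup=200); st('lime jar done')
q=(330,-330)
s=get_state(); j=s['joint_pos'].copy(); j[0]=-1.3; move_joints(j); st()
snap('top','t5');snap('scene','s5')
im=cv2.imread('pics/t5.png'); cv2.imwrite('pics/t5b.png',cv2.convertScaleAbs(im,alpha=1.5))
for n,(x,y) in {'pink':(135,125),'plum':(245,105),'lime':(355,150)}.items():
    pass
c=np.hstack([im[y:y+100,x:x+100] for x,y in [(128,120),(245,100),(350,150)]])
cv2.imwrite('pics/t5c.png',cv2.resize(c[:, :200],None,fx=4,fy=4,interpolation=2));cv2.imwrite('pics/t5d.png',cv2.resize(c[:,200:],None,fx=4,fy=4,interpolation=2))
im=cv2.imread('pics/s5.png')
c=np.hstack([im[y:y+100,x:x+100] for x,y in [(360,200),(225,215),(100,200)]])
cv2.imwrite('pics/s5c.png',cv2.resize(c[:, :200],None,fx=4,fy=4,interpolation=2));cv2.imwrite('pics/s5d.png',cv2.resize(c[:,200:],None,fx=4,fy=4,interpolation=2))
```

```text
gripped t31.68 [ 656.9 -135.4   17.3] F [-3.4  0.5 10.1] w0.616
lift t32.14 [ 656.8 -135.4   41.7] F [ 0.5 -0.7 -3.2] w0.616
over t33.59 [ 578.3 -268.6  168.8] F [ 0.7 -0.7 -2.9] w0.618
down hit=True t34.56 [ 579.7 -268.5   82.7] F [ 0.7 -1.5 -0.1] w0.616
open t35.14 [ 579.  -268.    82.2] F [ 0.  -0.4  0.1] w0.999
lime jar done t35.88 [ 578.6 -267.9  199. ] F [ 0.1  0.4 -0.4] w1.006
 t37.73 [ 200.5 -605.2  199. ] F [ 0.9  0.8 -0.6] w1.000
```

View pics/t5c.png

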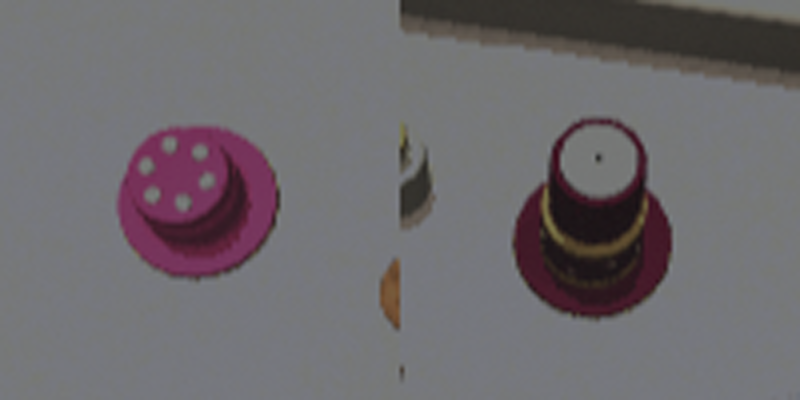

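View pics/t5d.png

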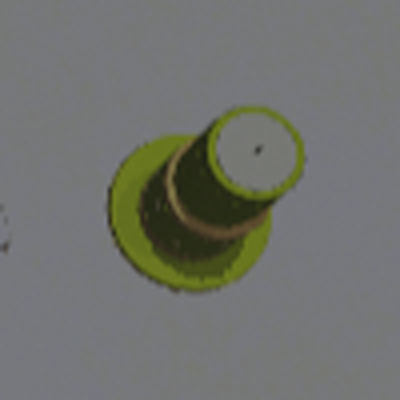

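View pics/s5c.png

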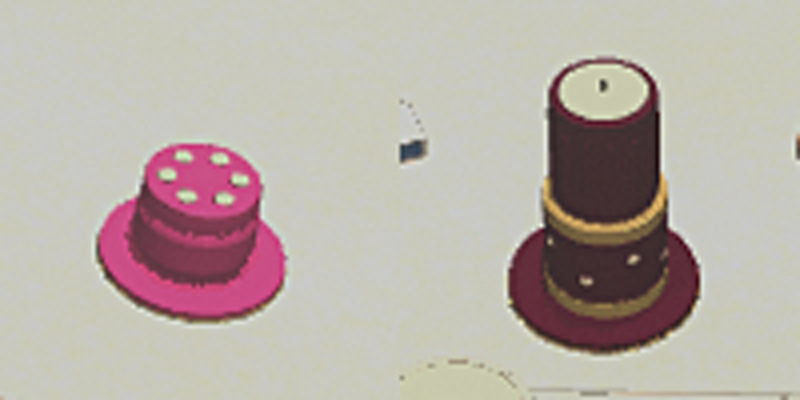

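View pics/s5d.png

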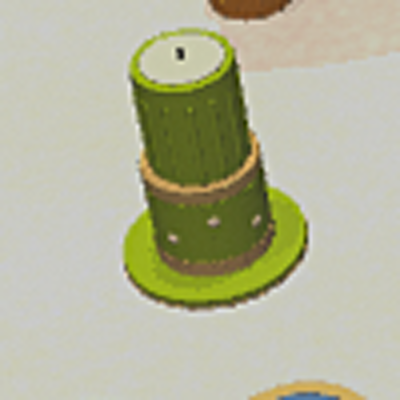

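View pics/s5.png

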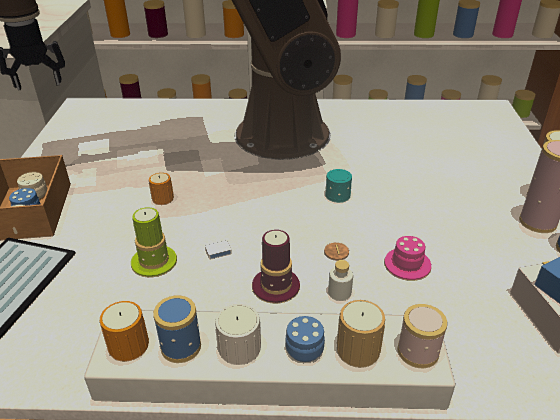

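Run:
```python
from h import *
f=lambda ox,oy,x,y,z,c='top':atz(c,ox+x/4-.375,oy+y/4-.375,z)[:2].round(1)
print('pink tin',f(128,120,176.2,173.7,56),'pad',f(128,120,199,200.5,6))
print('scene pink',f(360,200,202,176.5,56,'scene'),'pad',f(360,200,191.5,251,6,'scene'))
print('plum jar',f(245,100,199,162,130),'tin was 648.9 2.6 pad 648.6 1.1')
print('lime jar',f(350,150,256,154,130),'tin was 578.6 -269.6 pad 579.4 -270.1')
print('scene plum jar',f(225,215,203,91,130,'scene'),'tin 648.9 6.4;  lime jar',f(100,200,183,62,130,'scene'),'tin 578,-265.3')
```

```text
pink tin [576.3 285.2] pad [577.1 283.9]
scene pink [572.9 288.3] pad [576.3 289. ]
plum jar [649.    2.4] tin was 648.9 2.6 pad 648.6 1.1
lime jar [ 579.5 -269.3] tin was 578.6 -269.6 pad 579.4 -270.1
scene plum jar [646.6   6. ] tin 648.9 6.4;  lime jar [ 580.  -264.3] tin 578,-265.3
```

Every item measures within about 1–3 mm of centre. The amber jar and bottle are at the same pixels as before, so I'm handing in.

```bash
python3 -c "
from h import *
st(); sign_off(); st()"
```

```text
t37.83 [ 200.6 -605.2  199. ] F [-0.3 -0.2  0.1] w0.999
the job is handed in; nothing more can be done
the job is handed in; nothing more can be done
```

The display is set out and handed in at about 38 s of the 109 s allowed. I placed the plum, pink and lime tins on their pads, then the plum and lime jars on their tins. Each was lowered slowly until contact before I released it.

- **Tins on pads:** in the top camera all three sit within about 2 mm of the pad centre. The scene camera puts the pink tin about 3.5 mm off.
- **Jars on tins:** both stand upright and centred to within about 1 mm in the top view, and about 2.5 mm in the scene view.
- **Things left alone:** the amber jar, the white bottle and the turquoise tin look unmoved in the last scene picture.
- **Camera disagreement:** the top and scene cameras differed by a steady 3–4 mm in y, close to their stated calibration limits. I placed between the two, so absolute positions are only good to about 2 mm.
- **Forces:** the tool force peaked at about 18 N among the readings I took, while the fingers closed on the plum tin. That is under the limits.

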